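Push a carton down the roller lane, clear of the sensor rails

TASK

With the fingertips, gently push the cardboard carton along the roller lane, in between the two guide rails, until it stands square and fully home against the end stop; straighten and centre it on the open rollers first, by nudging, if it needs it. Neither the carton nor the hand may touch a guide rail on the way, because the photo-sensors clamped to the rails have just been lined up. Do not grip, lift, tip or fling the carton, leave everything else on the bench where it is, and finish with the hand clear.

Things in the scene. Friction and masses are not known exactly. Their poses are not given: they have to be found in the camera images.
- lane: benchtop roller lane, fixed: aluminium frame 440 mm long, 186 mm wide, 13 steel rollers across it, roller tops 75 mm above the bench. Origin: its centre at bench height; y axis is the direction of travel (push the carton to +y), x across, z up. Open rollers (infeed) from y -220 to -72 mm, nothing stands higher than the roller tops there; from y = -72 mm to the end stop it has a guide rail at each side.
- mouth (a point): middle of the entry between the guide rails: lane x = 0, y = -72 mm, at roller-top height, axes as the lane's. The rollers turn under a push of about 1 N along the lane, and the carton stops within about 15 mm when the push stops. Sideways it must slide (friction 0.5 to 0.7); pushed sideways higher than about 45 mm above the rollers it may tip.
- rail_left: guide rail at the lane's -x side: steel bar 10 mm thick along y, three clamp posts and a photo-sensor outside it (all count as the rail). Origin: lane x = -53 mm, y = 0, at roller-top height; axes as the lane's. Bar centre 16 mm, top 21 mm above the rollers; straight from y = -36 mm to the stop, inner face at lane x = -48 mm; its entry end flares 16 mm outward from y -36 to -68 mm.
- rail_right: the other guide rail, mirror image of the first: origin at lane x = +53 mm, y = 0, inner face at lane x = +48 mm. Clear gap between the straight bars: 96 mm. On both rails the posts stand 15 to 39 mm outside the bar's centre and reach 30 mm above the rollers; the sensor head and bracket (at lane y 137 to 163 mm, 9 to 30 mm outside the bar's centre) reach 58 mm above the rollers.
- stop (a point): middle of the end stop's rubber face (faces the lane's -y), at lane x = 0, y = 210 mm, at roller-top height, axes as the lane's. The stop is fixed, 90 mm wide, and stands 43 mm above the roller tops.
- carton: plain brown closed carton with pale tape along its top, 70 mm wide (its x), 100 mm long (its y), 70 mm high, 0.3 to 0.56 kg. Origin: centre of its underside. Starts upright on the infeed rollers, its long side along the lane to within 14 degrees, up to 18 mm off the lane's middle. Home, its origin is 50 mm short of the stop's face.
- contactor: bystander, loose: black contactor block 45 x 74 mm, 87 mm high, upright on the bench beside the lane's +x side. Origin: centre of its underside.
- multimeter: bystander, loose: grey and black multimeter 90 x 180 mm, 54 mm high, lying face up beside the lane's +x side, long side along its y. Origin: centre of its underside.
- screwdriver: bystander, loose: screwdriver 200 mm long lying on the bench at the lane's -x side. Origin: underside at its middle, x along the tool.
- bottle: bystander, loose: clear closed bottle 64 mm in diameter, 190 mm high, standing on the bench beyond the lane's stop. Origin: centre of its underside.
Not all that is in view belongs to the job. Of the things like the carton, leave any that is green or purple; of the rest the larger one is meant.

How it is judged:
By the outcome, as a careful person would: the job done as asked, in the order asked, and still so for the second after the job is handed in, with the robot touching nothing.
It also fails if it takes over 62 s, if anything falls off the work surface, if the arm or the gripper's body presses on something with over 40 N, if the wrist force passes 120 N, or if a joint passes its speed limit or range.

ROBOT

A 6-joint arm with a two-finger parallel gripper is mounted at the origin on the work surface. World frame = base frame: x ahead of the robot, y to its left, z up, the work surface at z = 0. Lengths are in mm, angles in rad, forces in N, time in s.
With the tool pointing down it reaches from about 350 to 800 mm from the base axis. Payload 7.3 kg.
Tool frame: the origin (TCP) lies midway between the tips of the shut fingers; the grasp point (between the pads) lies bot.grip_point_offset behind it (bot.grip_point_offset is the distance from the TCP to the grasp point, in mm); z points along the fingers, y is the direction in which the jaws open and shut (so a half turn about z gives the same grasp; the last joint's range is limited). The gripper opens to 85 mm and grips with 20 to 120 N. Pads are 22 mm wide; open, the fingers measure 114 mm over their backs; the gripper's body (76 mm by 85 mm) begins 54 mm behind the grasp point. The pads swing forward as they close: fully open they stand 13 mm farther back than shut.
Start: joints at [-1.263, 0.342, 1.524, -0, 1.275, -0.146], TCP at [230.176, -471.872, 231.322] pointing down, gripper open.
Joint ranges: [-2.53, 2.53], [-0.77, 2.02], [0.04, 2.7], [-1, 4.14], [0.28, 2.66], [-3.11, 3.11]. Speed limits (rad/s): [2.57, 2.57, 3.14, 3.14, 3.14, 3.14].

INTERFACE

Orientations are given as a unit quaternion [w, x, y, z].
In Python, from workcell import telemetry, optics, bot gives the robot as it stands.
- The arm moves only by the shell command python3 -m handwheel 'ROWS' [FORCE]. ROWS is JSON, one flat list of numbers, 5 for each row, row after row: the finger opening in mm, from 0 to 85.4, then the shift along the world's x, y, z in units of 30 mm (1.0 is 30 mm), then the turn about the world's z in degrees. A call has 1 to 20 rows; each row shifts and turns the commanded pose from where the row before left it; what a row does not reach is not made up. A row lasts 1/10 s, in which the tool goes at most 50 mm and 8.59 degrees, less where a joint would pass 70% of its speed; a pose out of reach is approached as far as the arm can. A call is refused whole if a number of a shift passes 1 or a number of a turn 8.59, either way. A call with a gripper value outside its range is refused whole. The fingers move at their own pace and stop on an object; FORCE is the grip in N (left out, the last holds). Time passes only in rows, so rows that do not move let the fingers close. It gives the time, the measured TCP pose, the force and the opening at its end, in the units of the state.
- telemetry.observe(): the state, without advancing time (a new reading comes with each control period).
- optics.get_image(name): name is "scene" or "top" or "wrist"; returns (picture, depth): 420x560x3 uint8, red, green, blue; 420x560 float32, mm along the optical axis (not along the pixel's ray), 0 where there is no reading.
- optics.calibration(name): a dict with "camera_matrix" (3x3 intrinsics, pixels), "xyz" and "orientation" of the camera in the world; the wrist camera has in their place "mount" (4x4, takes a point from camera to tool coordinates, whose origin is the TCP and whose axes are the flange's). Camera axes: x right, y up, looking along -z (the intrinsics and any distortion apply to the point x, -y, -z); pixel columns grow to the right and rows downward; lengths in mm; the calibration is good to about 2 mm. A picture is of the moment at which its call begins: read the wrist's pose just before it. calibration takes no time and is no camera call.
- bot.close_job(): hands the job in, once; it reports no verdict.
The state is a dict: "t": time; "joints": joint angles; "joint_velocities": joint speeds; "tau": joint torques, N m; "eef_pos": TCP position; "tcp_rot": TCP orientation; "ft_force": force on the tool from outside, world axes, zero at the start; "moment": the same for the moment, N m; "finger_gap": finger opening in mm.
Only numpy, scipy, OpenCV 4.12 (cv2) and the standard library are available. Lean on these libraries where they do the work, as an engineer would, in place of code of your own. Each camera call takes 0.05 s, during which the arm holds its last target. There are 200 camera calls.

## Working session

There is one attempt and no reset: what is moved stays moved. The work goes in short steps, Python scripts to look and compute and a shell command to move; the robot and the scene stay as the last step left them, time stands still between calls to the robot, and variables do not carry over. Pictures are saved under pics/ and viewed, about 8 in all and at most 12, crops included, and the job is handed in when it is done.

```bash
mkdir -p pics; cat > h.py <<'E'
from workcell import telemetry, optics, bot
import numpy as np, cv2
from scipy.spatial.transform import Rotation as R
def look(name):
    s=telemetry.observe(); im,d=optics.get_image(name); c=optics.calibration(name)
    return s,im,d,c
def cloud(s,d,c):
    K=np.array(c["camera_matrix"]);v,u=np.mgrid[:d.shape[0],:d.shape[1]]
    pts=np.stack([u,v],-1).reshape(-1,1,2).astype(np.float32)
    dist=np.array(c.get("distortion",np.zeros(5)),float)
    n=cv2.undistortPoints(pts.astype(np.float64),K,dist).reshape(*d.shape,2)
    P=np.stack([n[...,0]*d,-n[...,1]*d,-d],-1)
    if "mount" in c:
        M=np.array(c["mount"]);P=P@M[:3,:3].T+M[:3,3];q=s["tcp_rot"];t=s["eef_pos"]
    else: q=c["orientation"];t=c["xyz"]
    P=P@R.from_quat(np.roll(q,-1)).as_matrix().T+np.array(t); P[d==0]=np.nan
    return P
def save(n,im): cv2.imwrite(f"pics/{n}.png",cv2.cvtColor(im,cv2.COLOR_RGB2BGR))
E
python3 - <<'E'
from h import *
for n in ("top","scene"):
    s,im,d,c=look(n); save(n,im); np.save(n,cloud(s,d,c)); print(c)
print(s, bot.grip_point_offset)
E
```

```text
{'camera_matrix': array([[435.81844676,   0.        , 273.48244822],
       [  0.        , 435.81844676, 212.91766386],
       [  0.        ,   0.        ,   1.        ]]), 'xyz': array([ 468.1780527 ,  105.18551198, 1214.99924897]), 'orientation': array([ 0.71490332,  0.03087771, -0.04738843, -0.69693196])}
{'camera_matrix': array([[406.81724721,   0.        , 283.69175738],
       [  0.        , 406.81724721, 200.27803973],
       [  0.        ,   0.        ,   1.        ]]), 'xyz': array([1422.49757335,  -59.85801015,  684.56962237]), 'orientation': array([0.68910787, 0.35126287, 0.29543171, 0.56077165])}
{'t': 0.05, 'joints': array([-1.26296694e+00,  3.42706955e-01,  1.52501609e+00, -2.96663137e-05,
        1.27542988e+00, -1.46026281e-01]), 'joint_velocities': array([-0.00053637, -0.00148037, -0.0003287 ,  0.00112076,  0.00067164,
       -0.00137321]), 'tau': array([ 3.21914456e-03, -4.34863544e+01, -2.46791571e+01, -3.04112527e-04,
        4.26031140e-03,  1.18219026e-05]), 'eef_pos': array([ 230.05149353, -471.45486634,  230.63448333]), 'tcp_rot': array([-7.76438331e-04,  9.74360913e-01,  2.24989337e-01, -7.71864668e-05]), 'ft_force': array([ 0.65543469,  0.35532938, -0.1959984 ]), 'moment': array([-0.00608489,  0.03120117,  0.01124166]), 'finger_gap': 85.2125234566563} 18.700000000000003
```

View pics/top.png

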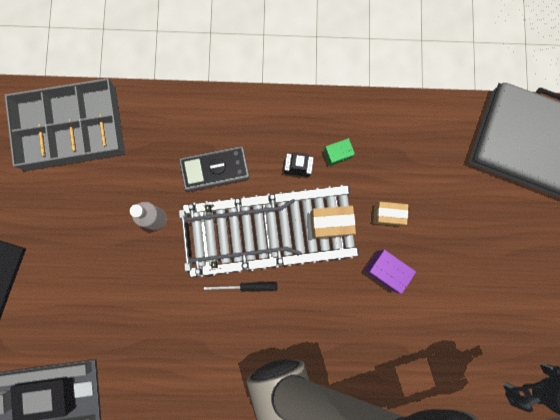

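View pics/scene.png

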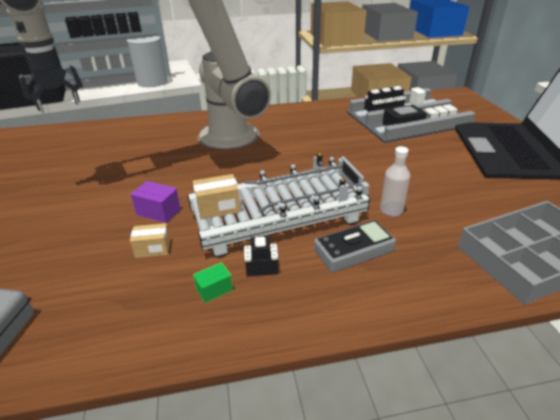

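The top view shows the lane running right to left: infeed at about (350,225), stop at about (187,240). The brown carton is at (333,222), with the small brown decoy at (393,213) and the purple one at (392,271).

```bash
python3 - <<'E'
from h import *
P=np.load("top.npy"); im=cv2.cvtColor(cv2.imread("pics/top.png"),cv2.COLOR_BGR2RGB).astype(int)
u,v=np.meshgrid(np.arange(560),np.arange(420))
roi=(u>175)&(u<362)&(v>180)&(v<280); z=P[...,2]
lane=roi&(z>60)&(z<120)
r=cv2.minAreaRect(P[lane][:,:2].astype(np.float32)); print("lane rect",r, cv2.boxPoints(r))
# frame (white) only
w=roi&(im.min(-1)>215)&(z>60)&(z<90); r=cv2.minAreaRect(P[w][:,:2].astype(np.float32)); print("white",r,np.median(z[w]))
c=roi&(z>135)&(z<155); r=cv2.minAreaRect(P[c][:,:2].astype(np.float32)); print("carton",r,np.median(z[c]),c.sum())
for n,(a,b,e,f,h) in dict(small=(375,412,198,228,20),purple=(362,420,245,298,20),bottle=(128,168,195,235,20),contactor=(280,318,148,180,20),meter=(175,250,145,192,15)).items():
    m=(u>a)&(u<b)&(v>e)&(v<f)&(z>h); r=cv2.minAreaRect(P[m][:,:2].astype(np.float32)); print(n,np.round(r[0]),np.round(r[1]),r[2],np.nanmax(z[m]))
hist=np.histogram(z[roi],bins=np.arange(0,180,5));print(hist[0])
m=roi&(z>105)&(z<125)&(u<210);print("stop pts",P[m].mean(0),m.sum())
E
```

```text
lane rect ((551.2592163085938, 90.17864990234375), (195.02931213378906, 449.0798034667969), 8.441967010498047) [[ 421.83694  297.9698 ]
 [ 487.7653  -146.24426]
 [ 680.6815  -117.61249]
 [ 614.7532   326.60156]]
white ((550.889404296875, 88.65390014648438), (191.28109741210938, 437.7835693359375), 8.441349029541016) 73.2027238090833
carton ((572.8458251953125, -68.66964721679688), (70.0677261352539, 101.61940002441406), 5.895015239715576) 145.21302610146768 1155
small [ 608. -242.] [80. 55.] 85.90440368652344 61.34825229521448
purple [ 451. -236.] [103.  72.] 56.582393646240234 78.18450005942623
bottle [579. 402.] [56. 63.] 69.0708236694336 193.9253582698375
contactor [735.  15.] [74. 45.] 83.50957489013672 91.50233033055179
meter [721. 247.] [ 91. 181.] 13.028321266174316 57.93149067792933
[3763  184   24   17   15   18   33   93  180  203   36   48  296 1379
 4315 1430   37   67  514  596  136   86   88   85   51   38   58   15
  510  621    9    0    0    0    0]
stop pts [525.09620124 295.11816958 114.33625252] 208
```

```bash
python3 -m handwheel '[38,0.74,0.65,0,4.5, 38,0.74,0.65,0,4.5, 38,0.74,0.65,0,4.5, 38,0.74,0.65,0,4.5, 38,0.74,0.65,0,4.5, 38,0.74,0.65,0,4.5, 38,0.74,0.65,0,4.5, 38,0.74,0.65,0,4.5, 38,0.74,0.65,0,4.5, 38,0.74,0.65,0,4.5, 38,0.74,0.65,0,4.5, 38,0.74,0.65,0,4.5, 38,0.74,0.65,0,4.5, 38,0.74,0.65,0,4.5, 38,0.74,0.65,0,4.5, 38,0.74,0.65,0,4.5, 38,0,0,0,0, 38,0,0,0,0]'
cat > w.py <<'E'
from h import *
import sys
s,im,d,c=look("wrist"); save(sys.argv[1],im); np.save("wrist",cloud(s,d,c)); print(s["eef_pos"],s["ft_force"],R.from_quat(np.roll(s["tcp_rot"],-1)).as_matrix()[:2,1])
E
python3 w.py w1
```

```text
t: 1.9
eef_pos: [585.2, -159.5, 230.6]
tcp_rot: [-0.001, 0.656, 0.755, -0.0]
ft_force: [0.2, 0.3, -0.1]
finger_gap: 37.7
[ 585.16127986 -159.4779107   230.5528191 ] [ 0.23373195  0.28730389 -0.06160592] [0.99022036 0.13950489]
```

View pics/w1.png

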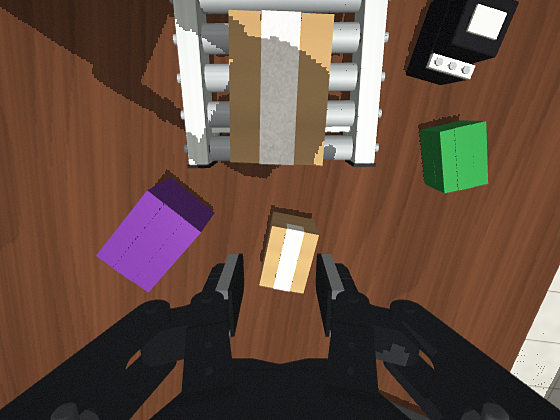

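The wrist picture shows the carton at (280,88), nearly square on the lane, with its rear edge at row 165. The fingers are pointing at the floor behind it, and the decoys are clear below.

```bash
python3 - <<'E'
from h import *
a=np.radians(8.44); ex=np.array([np.cos(a),np.sin(a)]); ey=np.array([-np.sin(a),np.cos(a)]); o=np.array([551,89.])
P=np.load("wrist.npy").reshape(-1,3); P=P[~np.isnan(P[:,0])]
L=np.c_[(P[:,:2]-o)@ex,(P[:,:2]-o)@ey,P[:,2]]
m=(L[:,2]>135)&(L[:,2]<155)&(abs(L[:,0])<60)&(L[:,1]>-230)
r=cv2.minAreaRect(L[m][:,:2].astype(np.float32)); print("wrist carton(lane)",r,np.median(L[m][:,2]))
for y in (-215,-190,-160):
    k=(abs(L[:,1]-y)<6)&(L[:,2]>65)&(L[:,2]<90)&(abs(L[:,0])<110); print(y,L[k][:,0].min(),L[k][:,0].max())
T=np.load("top.npy").reshape(-1,3); T=T[~np.isnan(T[:,0])]
L=np.c_[(T[:,:2]-o)@ex,(T[:,:2]-o)@ey,T[:,2]]
for y in (-30,0,30,90,120,180):
    k=(abs(L[:,1]-y)<10)&(L[:,2]>88)&(L[:,2]<100); l=k&(abs(L[:,0]+53)<12); q=k&(abs(L[:,0]-53)<12); print(y,np.median(L[l][:,0]),np.median(L[q][:,0]))
k=(L[:,2]>108)&(L[:,2]<125)&(L[:,1]>190)&(L[:,1]<240)&(abs(L[:,0])<60); print("stop",L[k].min(0),L[k].max(0))
E
```

```text
wrist carton(lane) ((-3.3531417846679688, -158.89540100097656), (100.92374420166016, 70.22840881347656), 87.48099517822266) 145.05739608749818
-215 -95.64071951160052 93.49994159451468
-190 -94.60490309503787 91.28113051809042
-160 -94.74810297650548 91.89319300078708
-30 -52.84766120908522 53.33515037150974
0 -52.70163425871792 52.381452294130476
30 -52.88166049843422 52.77983616845841
90 -52.718690506562666 52.2333190564272
120 -52.81019610895814 51.962262375631475
180 -52.7361630716805 53.02733311151713
stop [-58.4549197  208.87196711 108.11917742] [ 57.72745203 217.69045945 122.41154904]
```

```bash
python3 -m handwheel '[38,0,0,-0.54,0.4, 38,0,0,-0.54,0, 38,0,0,-0.54,0, 38,0,0,-0.54,0, 38,0,0,-0.54,0, 38,0,0,-0.54,0, 38,0,0,-0.54,0, 38,0,0,-0.54,0, 38,-0.0147,0.099,0,0, 38,-0.0147,0.099,0,0, 38,-0.0147,0.099,0,0, 38,-0.0147,0.099,0,0, 38,-0.0147,0.099,0,0, 38,-0.0147,0.099,0,0, 38,-0.0147,0.099,0,0, 38,-0.0147,0.099,0,0]'
python3 w.py w2
```

```text
t: 3.55
eef_pos: [581.8, -135.8, 101.8]
tcp_rot: [0.0, 0.653, 0.757, 0.0]
ft_force: [-0.0, 0.4, -0.3]
finger_gap: 38.0
[ 581.8408754  -135.78803905  101.78498037] [-0.01817883  0.37188462 -0.28318184] [0.98925623 0.14619196]
```

View pics/w2.png

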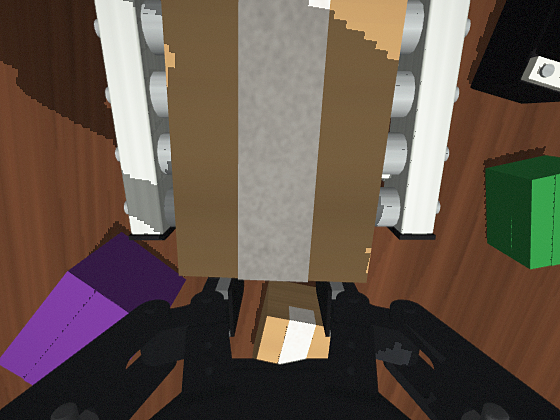

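The fingertips are just behind the carton's rear face (row ~280), centred on it, and the frame and decoys are clear.

```bash
python3 -m handwheel '[38,-0.01,0.066,0,0, 38,-0.01,0.066,0,0, 38,-0.01,0.066,0,0, 38,-0.01,0.066,0,0, 38,-0.01,0.066,0,0, 38,-0.01,0.066,0,0, 38,-0.01,0.066,0,0, 38,-0.01,0.066,0,0, 38,-0.01,0.066,0,0, 38,-0.01,0.066,0,0, 38,-0.01,0.066,0,0, 38,-0.01,0.066,0,0, 38,-0.01,0.066,0,0, 38,-0.01,0.066,0,0, 38,-0.01,0.066,0,0, 38,-0.01,0.066,0,0]'
cat > m.py <<'E'
from h import *
import sys
a=np.radians(8.44); ex=np.array([np.cos(a),np.sin(a)]); ey=np.array([-np.sin(a),np.cos(a)]); o=np.array([551,89.])
s,im,d,c=look("top"); save(sys.argv[1],im); P=cloud(s,d,c).reshape(-1,3); I=im.reshape(-1,3).astype(int); ok=~np.isnan(P[:,0]);P=P[ok];I=I[ok]
L=np.c_[(P[:,:2]-o)@ex,(P[:,:2]-o)@ey,P[:,2]]
k=(L[:,2]>138)&(L[:,2]<152)&(abs(L[:,0])<60)&(abs(L[:,1])<230)&((I[:,0]>I[:,2]+25)|(I.min(1)>110))
print("carton",cv2.minAreaRect(L[k][:,:2].astype(np.float32)),k.sum())
t=s["eef_pos"];print("tcp lane",(t[:2]-o)@ex,(t[:2]-o)@ey,t[2],s["ft_force"],s["t"])
E
python3 m.py t2
```

```text
t: 5.2
eef_pos: [577.1, -104.3, 101.8]
tcp_rot: [0.0, 0.653, 0.757, 0.0]
ft_force: [0.2, -0.2, -0.5]
finger_gap: 38.4
carton ((-1.2438011169433594, -127.16508483886719), (90.85829162597656, 70.09786224365234), 87.48416900634766) 1002
tcp lane -2.573262389132786 -195.01000843474793 101.75049317884432 [ 0.22086379 -0.24850355 -0.5026634 ] 5.2
```

```bash
python3 -m handwheel '[38,-0.0147,0.099,0,0, 38,-0.0147,0.099,0,0, 38,-0.0147,0.099,0,0, 38,-0.0147,0.099,0,0, 38,-0.0147,0.099,0,0, 38,-0.0147,0.099,0,0, 38,-0.0147,0.099,0,0, 38,-0.0147,0.099,0,0, 38,-0.0147,0.099,0,0, 38,-0.0147,0.099,0,0]'
python3 m.py t3; python3 w.py w3
```

```text
t: 6.25
eef_pos: [572.6, -74.5, 101.7]
tcp_rot: [0.0, 0.653, 0.757, 0.0]
ft_force: [0.1, -0.7, 1.4]
finger_gap: 37.7
carton ((-0.9318828582763672, -92.22425842285156), (81.14315032958984, 70.53901672363281), 86.60096740722656) 907
tcp lane -2.6539884760477293 -164.86043073793397 101.70882570483717 [ 0.0881275  -0.71649546  1.36940477] 6.25
[572.48348772 -73.9995911  101.70808894] [-0.16493424 -0.32180794  1.07352433] [0.98923966 0.1463041 ]
```

View pics/w3.png

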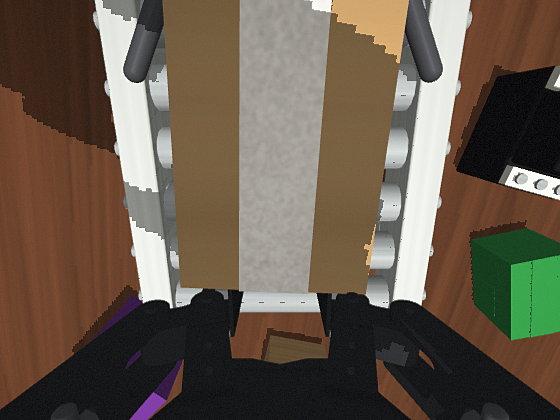

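The carton's front is inside the flare and the gap to the rails looks even, but the rear edge (rows 287 to 293) still tilts about 3°. I'll fit the side edges for a better yaw.

```bash
cat > e.py <<'E'
from h import *
import sys
a=np.radians(8.44); ex=np.array([np.cos(a),np.sin(a)]); ey=np.array([-np.sin(a),np.cos(a)]); o=np.array([551,89.])
for n in ("top","wrist"):
    s,im,d,c=look(n); save(sys.argv[1]+n,im); P=cloud(s,d,c).reshape(-1,3); P=P[~np.isnan(P[:,0])]
    L=np.c_[(P[:,:2]-o)@ex,(P[:,:2]-o)@ey,P[:,2]]
    t=s["eef_pos"]; ty=(t[:2]-o)@ey
    k=(abs(L[:,2]-145)<5)&(abs(L[:,0])<60)&(L[:,1]>ty+30)&(L[:,1]<ty+125); Q=L[k]
    y0=Q[:,1].min();y1=Q[:,1].max(); b=np.arange(y0+4,y1-8,4)
    lo=[];hi=[];yy=[]
    for y in b:
        q=Q[(Q[:,1]>=y)&(Q[:,1]<y+4),0]
        if len(q)>5: lo.append(q.min());hi.append(q.max());yy.append(y+2)
    f=np.polyfit(yy,lo,1);g=np.polyfit(yy,hi,1); cy=ty+13+50
    print(n,"yaw L/R",-np.degrees(np.arctan(f[0])),-np.degrees(np.arctan(g[0])),"x at centre",np.polyval(f,cy),np.polyval(g,cy),"y range",y0,y1)
    if n=="top":
        fr=[(x,Q[(Q[:,0]>=x)&(Q[:,0]<x+5),1].max()) for x in np.arange(-25,25,5)]; fr=np.array(fr)
        print("front yaw",np.degrees(np.arctan(np.polyfit(fr[:,0],fr[:,1],1)[0])),"front mean",fr[:,1].mean())
print("tcp",(t[:2]-o)@ex,ty,t[2],s["ft_force"],s["t"])
E
python3 e.py e1
```

```text
top yaw L/R 2.610353032183103 -2.078685209629364 x at centre -33.78940176539989 32.50744379556383 y range -134.33590185216184 -50.378637356026275
front yaw -2.7995776281747324 front mean -52.266192722166956
wrist yaw L/R -2.3871305518285184 -2.6704751126908612 x at centre -38.750935012159 31.761066666629084 y range -134.72012308335553 -56.768234936187305
tcp -2.709994049531062 -164.72575198781797 101.66209593527697 [-0.85139266 -0.34586398  1.60359431] 6.4
```

```bash
python3 -m handwheel '[38,-0.0147,0.099,0,0, 38,-0.0147,0.099,0,0, 38,-0.0147,0.099,0,0, 38,-0.0147,0.099,0,0, 38,-0.0147,0.099,0,0, 38,-0.0147,0.099,0,0, 38,-0.0147,0.099,0,0, 38,-0.0147,0.099,0,0, 38,-0.0147,0.099,0,0, 38,-0.0147,0.099,0,0, 38,-0.0147,0.099,0,0, 38,-0.0147,0.099,0,0, 38,-0.0147,0.099,0,0, 38,-0.0147,0.099,0,0, 38,-0.0147,0.099,0,0, 38,-0.0147,0.099,0,0, 38,-0.0147,0.099,0,0, 38,-0.0147,0.099,0,0, 38,-0.0147,0.099,0,0, 38,-0.0147,0.099,0,0]'
python3 e.py e2
```

```text
t: 8.45
eef_pos: [563.8, -15.1, 101.7]
tcp_rot: [0.0, 0.653, 0.757, 0.0]
ft_force: [0.4, -0.7, 0.8]
finger_gap: 38.0
top yaw L/R -2.1840865651117887 -2.296663316560159 x at centre -35.46593979303297 32.51260163141491 y range -55.58443774862381 9.233957116078814
front yaw -3.6268416277255375 front mean 7.070580956586939
wrist yaw L/R -2.4691399638713465 -2.655678625951571 x at centre -38.79541013744771 31.748986361325613 y range -74.36456212986147 3.5479770250146205
tcp -2.651773117989137 -104.36586528585231 101.71435418783581 [0.22672359 0.00365636 1.00693596] 8.5
```

View pics/e2wrist.png

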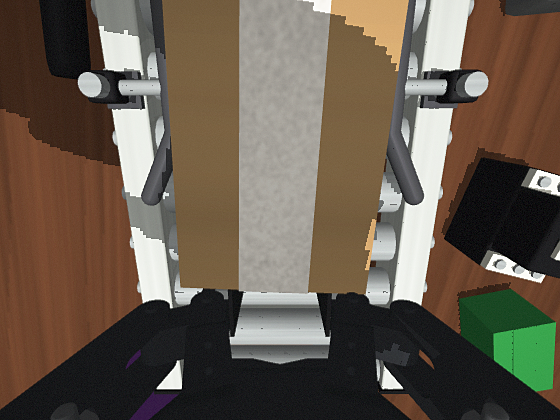

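```bash
for i in 1; do python3 -m handwheel '[38,-0.0147,0.099,0,0, 38,-0.0147,0.099,0,0, 38,-0.0147,0.099,0,0, 38,-0.0147,0.099,0,0, 38,-0.0147,0.099,0,0, 38,-0.0147,0.099,0,0, 38,-0.0147,0.099,0,0, 38,-0.0147,0.099,0,0, 38,-0.0147,0.099,0,0, 38,-0.0147,0.099,0,0, 38,-0.0147,0.099,0,0, 38,-0.0147,0.099,0,0, 38,-0.0147,0.099,0,0, 38,-0.0147,0.099,0,0, 38,-0.0147,0.099,0,0, 38,-0.0147,0.099,0,0, 38,-0.0147,0.099,0,0, 38,-0.0147,0.099,0,0, 38,-0.0147,0.099,0,0, 38,-0.0147,0.099,0,0]'; done
python3 e.py e3
python3 -m handwheel '[38,-0.0147,0.099,0,0, 38,-0.0147,0.099,0,0, 38,-0.0147,0.099,0,0, 38,-0.0147,0.099,0,0, 38,-0.0147,0.099,0,0, 38,-0.0147,0.099,0,0, 38,-0.0147,0.099,0,0, 38,-0.0147,0.099,0,0, 38,-0.0147,0.099,0,0, 38,-0.0147,0.099,0,0, 38,-0.0147,0.099,0,0, 38,-0.0147,0.099,0,0, 38,-0.0147,0.099,0,0, 38,-0.0147,0.099,0,0, 38,-0.0147,0.099,0,0, 38,-0.0147,0.099,0,0, 38,-0.0147,0.099,0,0, 38,-0.0147,0.099,0,0, 38,-0.0147,0.099,0,0, 38,-0.0147,0.099,0,0]'
python3 e.py e4
```

```text
t: 10.55
eef_pos: [555.0, 44.3, 101.7]
tcp_rot: [0.0, 0.653, 0.757, 0.0]
ft_force: [0.3, -0.3, 0.4]
finger_gap: 38.6
top yaw L/R -1.0154091214162952 -44.03226116702391 x at centre -34.04999112088177 6.505237945170693 y range -14.404111651634057 68.63850925103073
front yaw -2.621587974821212 front mean 66.91153670843961
wrist yaw L/R -2.6085923003872824 -2.618887792234546 x at centre -38.85319981426698 31.695657772341477 y range -14.344099528214375 63.67889866683655
tcp -2.720531872355409 -44.34537230991602 101.69363677190108 [-0.70936486  0.18666389  1.21044334] 10.6
t: 12.65
eef_pos: [546.1, 103.7, 101.7]
tcp_rot: [0.0, 0.653, 0.757, -0.0]
ft_force: [-0.1, 0.4, -0.2]
finger_gap: 38.0
top yaw L/R -1.909252657054138 -48.084236064402624 x at centre -35.42546780885793 -5.285027128077388 y range 46.286003402075174 128.9077297788174
front yaw -2.1490905345654294 front mean 127.47579204208039
wrist yaw L/R -2.497766505866618 -2.6465225035201754 x at centre -38.930862955534714 31.672183812178886 y range 45.70590439580559 123.55932169576357
tcp -2.6224596059645564 15.702268763992679 101.72185005343896 [-0.53665562  1.02593354  1.13307995] 12.7
```

View pics/e4wrist.png

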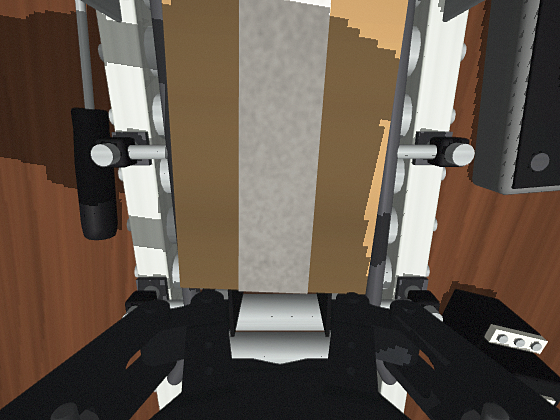

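It is tracking straight: the carton sits between the rails (edges at x≈165 and 400) with gaps on both sides, and its front is about 82 mm short of the stop.

```bash
python3 -m handwheel '[38,-0.0147,0.099,0,0, 38,-0.0147,0.099,0,0, 38,-0.0147,0.099,0,0, 38,-0.0147,0.099,0,0, 38,-0.0147,0.099,0,0, 38,-0.0147,0.099,0,0, 38,-0.0147,0.099,0,0, 38,-0.0147,0.099,0,0, 38,-0.0147,0.099,0,0, 38,-0.0147,0.099,0,0, 38,-0.0147,0.099,0,0, 38,-0.0147,0.099,0,0, 38,-0.0147,0.099,0,0, 38,-0.0147,0.099,0,0, 38,-0.0147,0.099,0,0, 38,-0.0147,0.099,0,0, 38,-0.0147,0.099,0,0, 38,-0.0147,0.099,0,0, 38,-0.0147,0.099,0,0, 38,-0.0147,0.099,0,0]'
python3 -m handwheel '[38,-0.006,0.04,0,0, 38,-0.006,0.04,0,0, 38,-0.006,0.04,0,0, 38,-0.006,0.04,0,0, 38,-0.006,0.04,0,0, 38,-0.006,0.04,0,0, 38,-0.006,0.04,0,0, 38,-0.006,0.04,0,0, 38,-0.006,0.04,0,0, 38,-0.006,0.04,0,0, 38,-0.006,0.04,0,0, 38,-0.006,0.04,0,0, 38,-0.006,0.04,0,0, 38,-0.006,0.04,0,0, 38,-0.006,0.04,0,0]'
python3 e.py e5
```

```text
t: 14.75
eef_pos: [537.3, 163.1, 101.8]
tcp_rot: [0.0, 0.653, 0.757, 0.0]
ft_force: [0.7, -0.3, 1.2]
finger_gap: 37.9
t: 16.25
eef_pos: [534.6, 181.0, 101.7]
tcp_rot: [0.0, 0.653, 0.757, 0.0]
ft_force: [0.3, 0.4, 1.0]
finger_gap: 37.7Traceback (most recent call last):
  File "e.py", line 14, in <module>
    f=np.polyfit(yy,lo,1);g=np.polyfit(yy,hi,1); cy=ty+13+50
    raise TypeError("expected non-empty vector for x")
TypeError: expected non-empty vector for x
```

```bash
python3 -m handwheel '[38,-0.004,0.027,0,0, 38,-0.004,0.027,0,0, 38,-0.004,0.027,0,0, 38,-0.004,0.027,0,0, 38,-0.004,0.027,0,0]'; sed -i 's/("top","wrist")/("wrist",)/' e.py
python3 e.py e6
```

```text
t: 16.8
eef_pos: [534.4, 184.6, 101.8]
tcp_rot: [0.0, 0.653, 0.757, 0.0]
ft_force: [2.4, -4.0, 0.3]
finger_gap: 37.5
wrist yaw L/R -1.0584690197586928 -1.5009182551387108 x at centre -38.34981655318446 32.10616951488111 y range 126.9827438128379 204.83049362288128
tcp -2.345471325448063 96.97916380873087 101.80828428721513 [ 2.39751063 -3.98620746  0.27426356] 16.8
```

```bash
python3 -m handwheel '[38,-0.002,0.0165,0,0, 38,-0.002,0.0165,0,0, 38,-0.002,0.0165,0,0, 38,0,0,0,0]'; python3 e.py e7
```

```text
t: 17.25
eef_pos: [534.1, 185.9, 101.8]
tcp_rot: [0.0, 0.653, 0.757, -0.0]
ft_force: [2.8, -6.3, 2.1]
finger_gap: 37.8
wrist yaw L/R 0.07976422030841916 -0.17884756664616583 x at centre -37.72712850887936 32.680447708481864 y range 128.28587969597086 206.13753693057564
tcp -2.5276019529053357 98.28582746921566 101.83349788403224 [ 2.75147272 -6.26989202  2.07227228] 17.25
```

```bash
python3 -m handwheel '[38,-0.002,0.013,0,0, 38,-0.001,0.01,0,0, 38,0,0,0,0, 38,0,0,0,0]'; python3 e.py e8
```

```text
t: 17.7
eef_pos: [534.1, 185.9, 101.8]
tcp_rot: [0.001, 0.653, 0.757, -0.001]
ft_force: [2.8, -9.3, 1.4]
finger_gap: 37.8
wrist yaw L/R 0.05967985437504357 -0.13425790457028286 x at centre -37.69745760045231 32.77408432915329 y range 128.28918289681573 206.29642988524174
tcp -2.537062311173683 98.28812519481535 101.83428737732335 [ 2.79742085 -9.31706281  1.39760123] 17.7
```

Fully seated: force rises with no motion and yaw is about 0. Now I'll back off straight and lift clear.

```bash
python3 -m handwheel '[38,0.005,-0.033,0,0, 38,0.005,-0.033,0,0, 38,0.0147,-0.099,0,0, 38,0.03,-0.2,0,0, 38,0.03,-0.2,0,0, 38,0.03,-0.2,0,0, 38,0.03,-0.2,0,0, 38,0.03,-0.2,0,0, 38,0.03,-0.2,0,0, 38,0,0,0.5,0, 38,0,0,0.5,0, 38,0,0,0.5,0, 38,0,0,0.5,0, 38,0,0,0.5,0, 38,0,0,0.5,0, 38,0,0,0.5,0, 38,0,0,0.5,0, 38,0,0,0.5,0, 38,0,0,0.5,0]'
python3 -m handwheel '[38,0.1,-0.8,0,0, 38,0.1,-0.8,0,0, 38,0.1,-0.8,0,0, 38,0.1,-0.8,0,0, 38,0.1,-0.8,0,0, 38,0.1,-0.8,0,0, 38,0.1,-0.8,0,0, 38,0.1,-0.8,0,0, 38,0.1,-0.8,0,0, 38,0.1,-0.8,0,0, 38,0,0,0,0, 38,0,0,0,0]'
python3 m.py t9; python3 - <<'E'
import numpy as np
E
```

```text
t: 19.65
eef_pos: [539.9, 145.8, 252.4]
tcp_rot: [0.0, 0.653, 0.757, 0.0]
ft_force: [-0.6, 0.2, -0.6]
finger_gap: 37.9
t: 20.85
eef_pos: [569.7, -94.2, 251.5]
tcp_rot: [-0.0, 0.654, 0.757, 0.0]
ft_force: [0.5, 0.4, 0.6]
finger_gap: 38.2
carton ((-0.45734405517578125, 158.9528350830078), (70.12385559082031, 100.9914321899414), 0.18774165213108063) 1175
tcp lane -8.39568952158103 -183.9403182267044 251.50330454804754 [0.48657979 0.44998771 0.57471447] 20.85
```

View pics/t9.png

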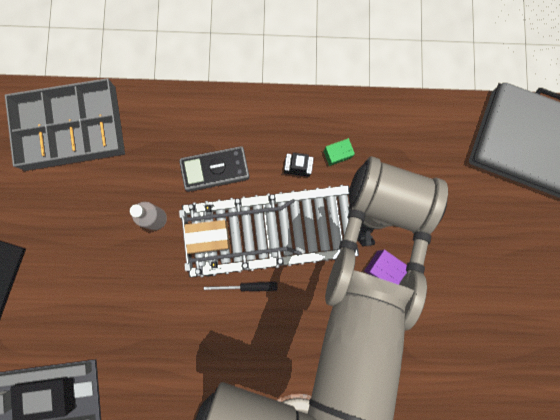

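The carton is home at lane (-0.5, 159), yaw 0.2°. The front edge is at about 209.4, which is the stop face within measurement error. The bystanders are where they were and the hand is clear.

```bash
python3 -c "
from workcell import bot; print(bot.close_job())"
```

```text
the job is handed in; nothing more can be done
None
```

The carton is home against the end stop and square to it, and I've handed the job in. I pushed it the whole way with two slightly opened fingertips on its rear face, at about 30 mm/s and slower near the stop.

- **Final position:** the last overhead measurement put the carton at lane x ≈ -0.5 mm, y ≈ 159 mm (160 is home), with yaw about 0.2°. At the stop the push force rose to about 10 N with no further movement, so it is seated.
- **Straightening:** the carton started about 2 mm off the middle and 2.5° out of line. I did not straighten it on the open rollers, because it had about 9 mm to spare on each side. The 2.5° held all the way down the lane and came out against the stop.
- **Rails and bystanders:** the pictures and force readings showed no contact with the rails. In the last overhead picture the bystanders I could see had not moved. The arm hid the small brown carton in that picture.
- **Disagreement:** the wrist camera placed the carton 2 to 3 mm further toward -x than the overhead camera did. That is about the calibration error, and within the clearance.
- **Hand and time:** the hand finished about 250 mm above the bench at the infeed end, touching nothing. The run took about 21 s.

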